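Log and present the immersion probe

TASK

Log a check on the tally counter: swing its lever all the way to its stop, then let it spring back. Then draw the long-handled probe out of its sleeve in the angled rack, turn it level, and hold it still with its steel tip over the white tray, the whole probe at least 15 cm above the bench; finish while still gripping it up there. Leave the ball-headed plunger in its sleeve and do not disturb the jar or the beaker.

Things in the scene. Friction and masses are not known exactly. Their poses are not given: they have to be found in the camera images.
- counter: grey desk tally counter fixed to the bench: box 100 x 75 mm, top 40 mm above the bench, on a steel foot plate 130 x 95 mm; a row of number windows on its -x side. Origin at the centre of its underside, z up; its yaw varies by up to 0.4 rad.
- lever (a joint): the counter's steel advance lever, lying on the counter's top and turning about the vertical line through point lever_pivot. 0 = at rest, pointing 0.4 rad clockwise (seen from above) of the counter's own +x; grows anticlockwise (seen from above) to the stop at 0.8 rad. A spring always drives it back to 0; pushing at the post takes about 1 N at rest and 3 N at the stop.
- lever_pivot (a point): the lever's turning axis, at the level of the counter's top (fixed, 40 mm above the bench).
- lever_post (a point): top of the lever's upright black post, 45 mm from the pivot axis; post 10 mm in diameter, standing from the lever arm (top face 48 mm above the bench) to 75 mm above the bench. Moves with the lever.
- rack: fixed grey rack, left or right of the counter: base 150 x 170 x 8 mm, two square aluminium sleeves at y = +50 and -50 mm, leaning 45 degrees, upper ends towards the rack's +x (away from the robot). Mouth centres at x = 0, z = 85 mm; sleeves 80 mm long, outside 24.5 mm, inside 14.5 mm, open both ends. Origin at the centre of the underside, z up; yaw within 0.25 rad.
- probe: long-handled probe, about 0.18 kg: grey round handle, diameter 24, length 115 mm; below it a steel shaft, diameter 12, length 90 mm, in either sleeve, the handle's underside resting on the sleeve's mouth. Origin on its axis at the handle's underside; z runs up the handle (when seated, 45 degrees from vertical towards the rack's +x). Balance point about 40 mm up the handle.
- probe_grip (a point): point on the probe's axis, 50 mm up the handle from the origin (same axes as the probe): a good place to grip.
- probe_tip (a point): end of the probe's steel shaft, 90 mm below the probe's origin along its axis.
- plunger: ball-headed plunger in the other sleeve, to be left there: same shaft as the probe, then a neck 20 mm in diameter and 22 mm long, and a grey ball 38 mm in diameter; total 55 mm above the sleeve. Origin at the neck's underside, z axis along the neck.
- tray: fixed white open tray with a green skirt, 220 mm (its x) by 180 mm (its y), rim 58 mm above the bench, walls 5 mm. Origin at the centre of its underside, z up; yaw varies by up to 0.25 rad.
- bottle: bystander: closed amber jar with a black cap, 56 mm in diameter, 100 mm high; origin at the centre of its underside.
- beaker: bystander: open glass beaker, 70 mm across the rim, 85 mm high; origin at the centre of its underside.
Not all that is in view belongs to the job. There is more than one size of the rack; the job needs the smaller.

How it is judged:
By the outcome, as a careful person would: the job done as asked, in the order asked, and still so for the second after the job is handed in, while the arm keeps its last pose, push and grip.
It also fails if it takes over 58 s, if anything falls off the work surface, if the arm or the gripper's body presses on something with over 40 N, if the wrist force passes 120 N, or if a joint passes its speed limit or range.

ROBOT

A 6-joint arm with a two-finger parallel gripper is mounted at the origin on the work surface. World frame = base frame: x ahead of the robot, y to its left, z up, the work surface at z = 0. Lengths are in mm, angles in degrees, forces in N, time in s.
With the tool pointing down it reaches from about 300 to 850 mm from the base axis. Payload 4.2 kg.
Tool frame: the origin (TCP) lies at the centre of the arm's flange, where the gripper is bolted on; the fingertips stand 191 mm ahead of it and the grasp point (between the pads) lies 172 mm ahead of it; y points along the fingers, x is the direction in which the jaws open and shut, and the axes are right-handed (so a half turn about y gives the same grasp; the last joint's range is limited). The gripper opens to 91 mm and grips with 3 to 60 N. Pads are 32 mm wide; open, the fingers measure 118 mm over their backs; the gripper's body (76 mm by 178 mm) begins 60 mm behind the grasp point.
Start: joints at [-70.187, 18.312, 89.639, -0, 72.044, -1.146], TCP at [205.674, -536.956, 404.776] pointing down, gripper open.
Joint ranges: [-177.97, 177.97], [-48.28, 115.42], [12.27, 149.76], [-77.06, 257.06], [2.81, 150.46], [-146.56, 146.56]. Speed limits (degrees/s): [147.25, 147.25, 180, 180, 180, 180].

INTERFACE

Orientations are given as [roll, pitch, yaw] about the fixed x, y, z axes, in that order (R = Rz(yaw) Ry(pitch) Rx(roll)).
In Python, from workcell import env gives the robot as it stands.
- The arm moves only by the tool carry_out, never from a script. Its argument "increments" is a list of rows, each a list of 3 entries, a list of its own where there are three numbers: the turn, a rotation vector about the tool's x, y, z in rad, then the shift along the tool's x, y, z in mm, then the closure, from 0 (fully open) to 1 (shut). In form: [[[wx, wy, wz], [dx, dy, dz], claw], ...]. A call has 1 to 10 rows; each row is the pose to reach, as a shift and turn from the pose commanded when the call began, along the tool's axes at that moment; what a row does not reach only later rows make up. A row lasts 1/12 s, in which the tool goes at most 41.7 mm and 7.16 degrees, less where a joint would pass 70% of its speed; a pose out of reach is approached as far as the arm can. A call with a gripper value outside its range is refused whole. The fingers move at their own pace and stop on an object; "force" is the grip in N (left out, the last holds). Time passes only in rows, so rows that repeat a pose let the fingers close. It gives the time, the measured TCP pose, the force and the opening at its end, in the units of the state.
- env.state(): the state, without advancing time (a new reading comes with each control period).
- env.grab_frame(name): name is "side" or "top"; returns a dict with "frame" (384x512x3 uint8, blue, green, red), "z_map" (384x512 float32, mm along the optical axis (not along the pixel's ray), 0 where there is no reading), "camera_matrix" (3x3 intrinsics, pixels), "k1" (the pictures are not rectified: a ray, as slopes to the right and down, at radius r is drawn at 1 + k1 r^2 times it, then the intrinsics apply), "rvec" (rotation vector, rad) and "tvec" (3), from world to camera coordinates, as OpenCV has them. Camera axes: x right, y down, z forward; pixel columns grow to the right and rows downward; lengths in mm; the calibration is good to about 2 mm. A picture is of the moment at which its call begins.
- env.job_done(): hands the job in, once; it reports no verdict.
The state is a dict: "time_s": time; "qpos": joint angles; "qvel": joint speeds; "effort": joint torques, N m; "ee_pos": TCP position; "ee_rot": TCP orientation; "force": force on the tool from outside, world axes, zero at the start; "torque": the same for the moment, N m; "gripper_width": finger opening in mm.
Only numpy, scipy, OpenCV 4.12 (cv2) and the standard library are available. Lean on these libraries where they do the work, as an engineer would, in place of code of your own. Each camera call takes 0.05 s, during which the arm holds its last target. There are 200 camera calls.

## Working session

There is one attempt and no reset: what is moved stays moved. The work goes in short steps, Python scripts to look and compute and a tool call to move; the robot and the scene stay as the last step left them, time stands still between calls to the robot, and variables do not carry over. Pictures are saved under pics/ and viewed, about 8 in all and at most 12, crops included, and the job is handed in when it is done.

Besides the shell and the picture viewer there is one more tool, called after ">>>" in YAML: its name, and indented under it one key for each argument. carry_out: Moves the arm, as the interface text tells. Its arguments: {"type":"object","properties":{"increments":{"type":"array","items":{"type":"array"}},"force":{"type":"number"}},"required":["increments"]}

```bash
ls; mkdir -p pics
cat > h.py <<'E'
import numpy as np, cv2, pickle
from scipy.spatial.transform import Rotation as R
from workcell import env
def snap(name,tag):
    d=env.grab_frame(name); pickle.dump(d,open(f'pics/{tag}.pkl','wb')); return d
def load(tag): return pickle.load(open(f'pics/{tag}.pkl','rb'))
def cloud(d):
    K=np.array(d['camera_matrix'],float);h,w=d['z_map'].shape
    v,u=np.mgrid[:h,:w];a=np.stack([u.ravel(),v.ravel()],1).astype(float)[:,None]
    n=cv2.undistortPoints(a,K,np.array([d['k1'],0,0,0,0.]))[:,0]
    z=d['z_map'].ravel()
    pc=np.c_[n*z[:,None],z]
    Rm=cv2.Rodrigues(np.array(d['rvec'],float))[0];t=np.array(d['tvec'],float).ravel()
    P=(pc-t)@Rm; P[z==0]=np.nan
    return P.reshape(h,w,3)
def proj(d,P):
    return cv2.projectPoints(np.array(P,float).reshape(-1,1,3),np.array(d['rvec'],float),np.array(d['tvec'],float),np.array(d['camera_matrix'],float),np.array([d['k1'],0,0,0,0.]))[0][:,0]
def crop(d,u0,v0,u1,v1,s,fn):
    cv2.imwrite('pics/'+fn,cv2.resize(d['frame'][v0:v1,u0:u1],None,fx=s,fy=s,interpolation=cv2.INTER_CUBIC))
E
python3 - <<'E'
from h import *
for n in('top','side'):
    d=snap(n,n+'0'); crop(d,0,0,512,384,1.5,n+'0.png')
print(env.state())
E
```

```text
pics
{'time_s': 0.1, 'qpos': array([-7.01882795e+01,  1.83467089e+01,  8.96991848e+01, -5.87984339e-04,
        7.20432606e+01, -1.14356479e+00]), 'qvel': array([ 0.08724909, -0.06765085, -0.09680717,  0.07503845,  0.00299305,
        0.01797307]), 'effort': array([ 6.27039262e-04, -4.13331378e+01, -2.32509363e+01,  7.30027515e-02,
        4.21419111e-02, -5.29274178e-05]), 'ee_pos': array([ 205.61285352, -536.81921905,  404.01840897]), 'ee_rot': array([-8.99987796e+01,  8.91477271e-02, -6.90445320e+01]), 'force': array([ 0.20359832, -0.34893316, -0.03616013]), 'torque': array([ 0.02072901,  0.01881284, -0.00708047]), 'gripper_width': 91.3035275330755}
```

View pics/top0.png

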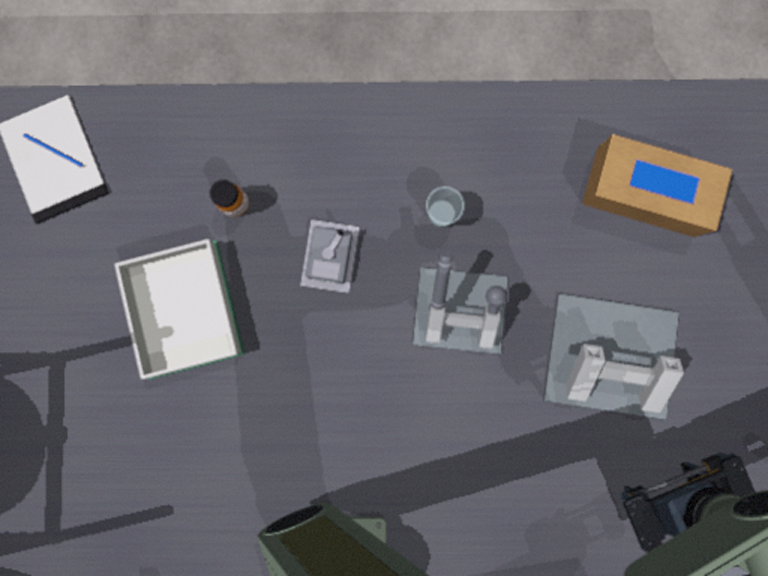

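View pics/side0.png

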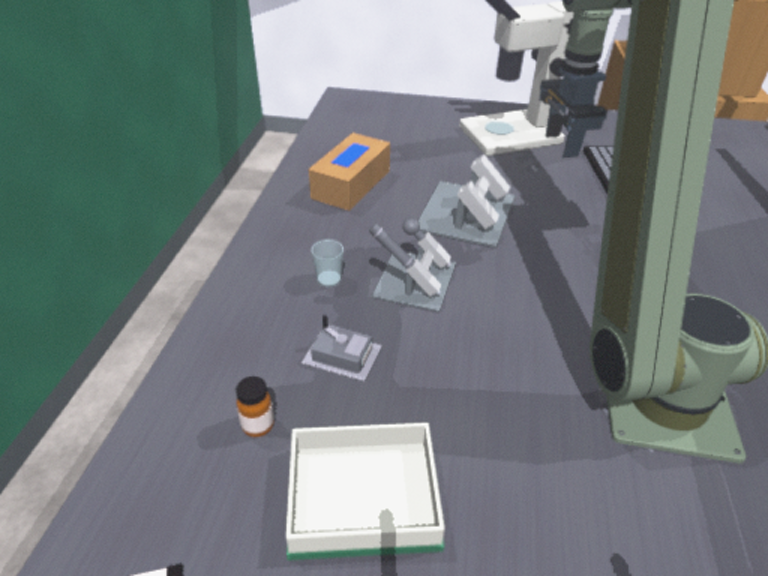

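Two racks in the top picture: small (462,310) holding the probe (440,275) and ball plunger (495,297); larger, empty (615,355). The small one fits the description. Tray (180,310), counter (330,255), jar (230,197) and beaker (445,205) are clear. Confirming with a crop.

Run:
```python
from h import *
d=load('top0'); crop(d,190,130,350,250,5,'c1.png')
P=cloud(d)
# plane check
print('bench z',np.nanmedian(P[250:260,170:260,2]))
def blob(u0,v0,u1,v1,zlo,zhi):
    Q=P[v0:v1,u0:u1].reshape(-1,3);Q=Q[(Q[:,2]>zlo)&(Q[:,2]<zhi)];return Q
def rect(Q):
    r=cv2.minAreaRect(Q[:,:2].astype(np.float32));return r
print('tray',rect(blob(70,155,165,255,50,70)))
print('counter top',rect(blob(195,140,245,200,35,45)))
print('rack base',rect(blob(270,170,345,240,4,12)))
q=blob(205,150,240,180,60,85);print('post',len(q),np.median(q,0),q.max(0),q.min(0))
d=load('top0')
h=P[...,2]
q=blob(285,165,305,207,95,250)
c=np.median(q,0);print('handle',len(q),q.min(0),q.max(0));
A=q-q.mean(0);u=np.linalg.svd(A,full_matrices=0)[2][0];print('dir',u,np.degrees(np.arcsin(abs(u[2]))),q.mean(0))
q=blob(318,185,345,210,90,200);print('ball',len(q),q.mean(0),q.max(0),q.min(0))
q=blob(280,120,315,155,30,120);print('beaker',len(q),q.min(0),q.max(0))
q=blob(135,115,170,147,30,120);print('jar',len(q),q.min(0),q.max(0))
```

```text
bench z 0.5095230642246997
tray ((499.81170654296875, 285.97589111328125), (221.17376708984375, 180.42416381835938), 14.461760520935059)
counter top ((599.98486328125, 3.933013916015625), (75.43054962158203, 100.96527862548828), 80.6634750366211)
rack base ((498.072998046875, -249.98123168945312), (215.5580291748047, 199.9448699951172), 89.38737487792969)
post 12 [637.83777685 -20.64302676  74.99738077] [642.37518593 -15.262239    78.46285276] [634.42298462 -23.65173516  66.99369925]
handle 337 [ 490.44774001 -219.22572422   95.04189327] [ 588.43331507 -188.48984125  172.81836532]
dir [-0.75256338  0.08963727 -0.65239062] 40.722087776825774 [ 542.37603217 -202.54471918  135.97094727]
ball 202 [ 508.14840553 -297.96024896  116.20904437] [ 531.50304974 -282.73027775  131.25134749] [ 481.40441178 -317.56291619   90.33771985]
beaker 267 [ 648.7119244  -247.72705545   30.29762141] [ 716.90780298 -181.10364013   90.91494956]
jar 422 [676.61771261 160.96016793  30.1684782 ] [729.93365118 213.82388168 106.846697  ]
```

View pics/c1.png

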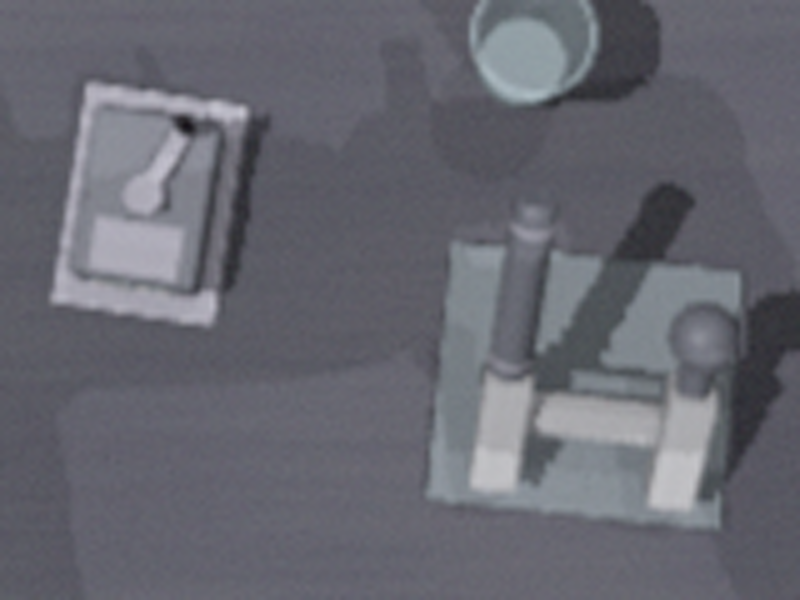

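Crop confirms: small rack, probe (long handle with collar, crop (520,290)) in the left/+y sleeve, ball plunger (705,335) in the right; lever pivot at crop (147,195), post at (183,125). Now fitting the rack and probe axis.

```bash
cat >> h.py <<'E'
def go(p,Rt,extra=1):
    s=env.state(); p0=np.array(s['ee_pos']); R0=R.from_euler('xyz',s['ee_rot'],degrees=True)
    w=(R0.inv()*Rt).as_rotvec(); dx=R0.inv().apply(np.array(p)-p0)
    n=max(np.linalg.norm(dx)/41.7,np.degrees(np.linalg.norm(w))/7.16)
    print('turn',np.round(w,3),'shift',np.round(dx,1),'rows>=%.1f'%n,'t',s['time_s'])
E
python3 - <<'E'
from h import *
from scipy.optimize import least_squares
pts=[]
for n,box in(('top0',(285,165,305,207)),('side0',(235,140,285,195))):
    d=load(n);P=cloud(d);
    Q=P.reshape(-1,3)
    m=(Q[:,2]>100)&(Q[:,2]<185)&(Q[:,0]>480)&(Q[:,0]<620)&(abs(Q[:,1]+203)<30)
    q=Q[m];print(n,len(q),q.mean(0));pts.append(q)
def model(p,tilt=None):
    y,el=p[2],p[3]
    a=np.array([np.cos(el)*np.cos(y),np.cos(el)*np.sin(y),np.sin(el)])
    return np.array([p[0],p[1],85]),a
def f(p,q):
    o,a=model(p);return np.linalg.norm(np.cross(q-o,a),axis=1)-12
for nm,q in(('top',pts[0]),('side',pts[1]),('both',np.vstack(pts))):
    r=least_squares(f,[500,-200,-.11,.785],args=(q,),loss='soft_l1');print(nm,r.x[:2],np.degrees(r.x[2:]),np.std(r.fun),)
# base plate
Q=cloud(load('top0')).reshape(-1,3)
m=(Q[:,2]>5)&(Q[:,2]<11)&(Q[:,0]>410)&(Q[:,0]<600)&(Q[:,1]>-335)&(Q[:,1]<-160)
print('base',m.sum(),cv2.minAreaRect(Q[m][:,:2].astype(np.float32)),Q[m].min(0),Q[m].max(0))
# pivot
d=load('top0');P=cloud(d);print('pivot px',P[169,219],'arm',proj(d,[[600,3.4,48],[638,-20.6,75]]))
E
```

```text
top0 318 [ 544.93471113 -202.80322647  138.27247438]
side0 240 [ 544.51433744 -199.39575928  133.54671443]
top [ 500.06253795 -197.99118362] [-6.90693852 42.79566295] 2.038016704990849
side [ 499.92160907 -200.84107151] [-6.83801532 42.82075554] 2.192630944765666
both [ 500.01280296 -199.04329411] [-7.1086639  42.83247477] 2.218924302799843
base 1382 ((502.3016052246094, -246.84805297851562), (174.04354858398438, 179.5732879638672), 89.39228820800781) [ 411.61391083 -334.41227993    5.00657268] [ 592.55586318 -160.16334608   10.99330833]
pivot px [598.01352353   0.86442193  50.81535329] arm [[218.19092209 168.42766376]
 [225.91760761 153.50896385]]
```

Run:
```python
from h import *
go([633,-61,404],R.from_euler('xyz',[-90,0,-9.3],degrees=True))
```

```text
turn [-1.000e-03 -1.043e+00 -1.000e-03] shift [-2.915e+02  5.000e-01  5.693e+02] rows>=15.3 t 0.1
```

>>> carry_out:
  increments:
    - [[0,-1.043,0],[-291.5,0,569.3],1]
    - [[0,-1.043,0],[-291.5,0,569.3],1]
    - [[0,-1.043,0],[-291.5,0,569.3],1]
    - [[0,-1.043,0],[-291.5,0,569.3],1]
    - [[0,-1.043,0],[-291.5,0,569.3],1]
    - [[0,-1.043,0],[-291.5,0,569.3],1]
    - [[0,-1.043,0],[-291.5,0,569.3],1]
    - [[0,-1.043,0],[-291.5,0,569.3],1]
    - [[0,-1.043,0],[-291.5,0,569.3],1]
    - [[0,-1.043,0],[-291.5,0,569.3],1]
  force: 35

```text
time_s: 0.93
ee_pos: [485.0, -225.1, 404.5]
ee_rot: [-90.0, 0.0, -9.2]
force: [0.7, -0.2, -0.0]
gripper_width: 27.0
```

Run:
```python
from h import *
go([633,-61,404],R.from_euler('xyz',[-90,0,-9.3],degrees=True))
```

```text
turn [ 0.     0.002 -0.001] shift [120.    0.5 185.6] rows>=5.3 t 0.9333
```

>>> carry_out:
  increments:
    - [[0,0,0],[120,0,186],1]
    - [[0,0,0],[120,0,186],1]
    - [[0,0,0],[120,0,186],1]
    - [[0,0,0],[120,0,186],1]
    - [[0,0,0],[120,0,186],1]
    - [[0,0,0],[120,0,186],1]
    - [[0,0,0],[120,0,186],1]
    - [[0,0,0],[120,0,186],1]
    - [[0,0,0],[120,0,186],1]

```text
time_s: 1.68
ee_pos: [631.8, -63.6, 404.4]
ee_rot: [-90.0, 0.1, -9.3]
force: [0.7, 0.4, 0.3]
gripper_width: 0.5
```

Run:
```python
from h import *
go([633,-61,247],R.from_euler('xyz',[-90,0,-9.3],degrees=True)); print(env.state()['gripper_width'])
```

```text
turn [ 0.001 -0.    -0.001] shift [  1.  157.4   2.9] rows>=3.8 t 1.6833
0.5171858642087102
```

>>> carry_out:
  increments:
    - [[0,0,0],[1,40,2],1]
    - [[0,0,0],[1,80,2],1]
    - [[0,0,0],[1,110,2],1]
    - [[0,0,0],[1,135,2],1]
    - [[0,0,0],[1,150,2],1]
    - [[0,0,0],[1,157,2],1]
    - [[0,0,0],[1,157,2],1]
    - [[0,0,0],[1,157,2],1]

```text
time_s: 2.35
ee_pos: [633.7, -61.9, 248.7]
ee_rot: [-90.0, -0.1, -9.4]
force: [0.5, 0.1, 0.1]
gripper_width: 0.6
```

Run:
```python
from h import *
d=snap('side','s1'); crop(d,170,130,300,270,4,'s1.png')
print(env.state()['force'],env.state()['ee_pos'])
```

```text
[0.88089302 0.39761373 0.43502705] [634.03399003 -61.74240711 249.32881744]
```

View pics/s1.png

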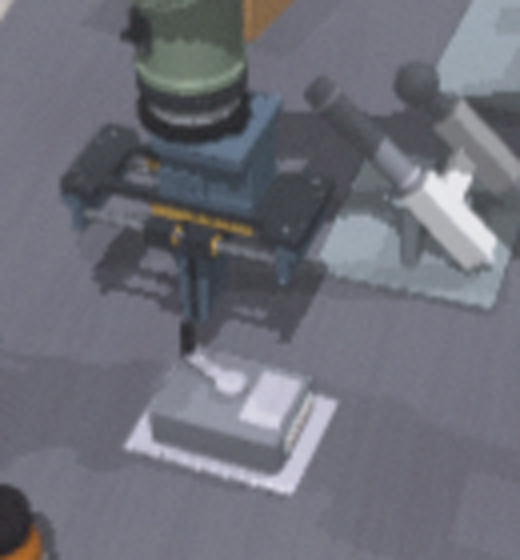

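The crop shows the closed fingers (195,290) standing beyond the black post (188,335), on its -y side, lever at rest. Pushing.

>>> carry_out:
  increments:
    - [[0,0,0],[0,1,10],1]
    - [[0,0,0],[0,1,17],1]
    - [[0,0,0],[0,1,22],1]
    - [[0,0,0],[0,1,27],1]
    - [[0,0,0],[0,1,32],1]
    - [[0,0,0],[0,1,37],1]
    - [[0,0,0],[0,1,42],1]
    - [[0,0,0],[0,1,46],1]
    - [[0,0,0],[0,1,49],1]
    - [[0,0,0],[0,1,49],1]

```text
time_s: 3.23
ee_pos: [641.3, -12.1, 246.6]
ee_rot: [-90.0, 0.1, -9.2]
force: [-2.1, -3.1, 2.2]
gripper_width: 0.1
```

Run:
```python
from h import *
s=env.state();print(s['force'],s['ee_pos'],s['ee_rot'])
```

```text
[-2.1088222 -3.0529148  2.1508761] [641.27299393 -12.09469162 246.62962553] [-90.031589     0.11363307  -9.23738889]
```

>>> carry_out:
  increments:
    - [[0,0,0],[0,0,2],1]
    - [[0,0,0],[0,0,4],1]
    - [[0,0,0],[0,0,4],1]
    - [[0,0,0],[0,0,4],1]

```text
time_s: 3.57
ee_pos: [641.4, -9.4, 246.5]
ee_rot: [-90.1, 0.2, -9.3]
force: [-4.3, -5.6, 4.0]
gripper_width: 0.7
```

Run:
```python
from h import *
s=env.state();print(s['force'],s['ee_pos'],s['ee_rot'])
```

```text
[-4.27597056 -5.58353874  4.03156535] [641.40383032  -9.36887952 246.54776972] [-90.13262041   0.19319657  -9.25619191]
```

>>> carry_out:
  increments:
    - [[0,0,0],[0,0,2],1]
    - [[0,0,0],[0,0,4],1]
    - [[0,0,0],[0,0,4],1]
    - [[0,0,0],[0,0,4],1]

```text
time_s: 3.9
ee_pos: [641.7, -7.5, 246.6]
ee_rot: [-90.4, 0.2, -9.2]
force: [-6.7, -13.3, 4.1]
gripper_width: -0.1
```

Run:
```python
from h import *
d=snap('side','s2');t=snap('top','t2');a=cv2.resize(d['frame'][170:260,190:280],None,fx=5,fy=5,interpolation=2);crop(d,190,170,280,260,6,'s2.png')
s=env.state();print(s['force'],s['ee_pos'],s['ee_rot'])
```

```text
[ -5.04404751 -12.93751359   5.0419144 ] [641.70055382  -7.59989132 246.55640782] [-90.42212926   0.22392309  -9.19534756]
```

View pics/s2.png

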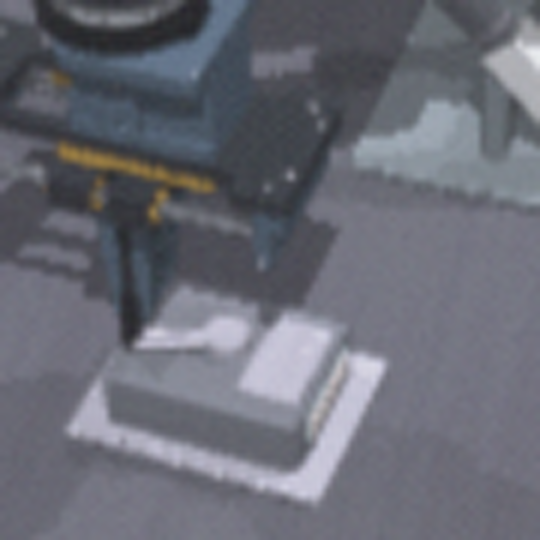

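Lever now swung round (post 130,325; pivot 230,330), with force well above the 3 N spring: it is on the stop. A last small nudge, then back off.

>>> carry_out:
  increments:
    - [[0,0,0],[0,0,2],1]
    - [[0,0,0],[0,0,2],1]
    - [[0,0,0],[0,0,-5],1]
    - [[0,0,0],[0,0,-15],1]
    - [[0,0,0],[0,0,-30],1]
    - [[0,0,0],[0,0,-45],1]
    - [[0,0,0],[0,0,-62],1]
    - [[0,0,0],[0,0,-65],1]
    - [[0,0,0],[0,0,-65],1]
    - [[0,0,0],[0,0,-65],1]

```text
time_s: 4.83
ee_pos: [632.6, -68.9, 246.7]
ee_rot: [-90.0, -0.0, -9.3]
force: [-0.9, 0.7, -0.1]
gripper_width: 0.4
```

Run:
```python
from h import *
d=snap('side','s3');print(proj(d,[638,-20.6,75]),proj(d,[644.7,13.7,75]))
a=[cv2.resize(load(n)['frame'][190:260,190:260],None,fx=5,fy=5,interpolation=2) for n in('s2','s3')]
cv2.imwrite('pics/s3.png',np.hstack(a))
s=env.state();print(s['force'],s['ee_pos'])
yaw=np.radians(-6.9);c,sn=np.cos(yaw),np.sin(yaw);h=.70711
a=np.array([h*c,h*sn,h]);y=np.array([h*c,h*sn,-h]);z=a;x=np.cross(y,z)
print('x',x)
Rt=R.from_matrix(np.c_[x,y,z]);print(Rt.as_euler('xyz',degrees=True))
g=np.array([500,-199,85])+50*a
print('g',g,g-172*y,g-272*y)
go([550,-90,400],R.from_euler('xyz',[-90,0,-9.3],degrees=True))
go(g-272*y,Rt)
```

```text
[[215.28426836 210.77648376]] [[209.85132065 218.80155684]]
[ 0.58525328 -0.15859631  0.05618431] [632.67502322 -68.49390198 246.7098938 ]
x [-0.12013793 -0.99276638  0.        ]
[-45.    0.  -96.9]
g [ 535.0994322  -203.24749801  120.3555    ] [ 414.35738543 -188.63610487  241.97842   ] [ 344.15852102 -180.14110886  312.68942   ]
turn [-0.001  0.     0.   ] shift [ -78.1 -153.3  -34.5] rows>=4.2 t 4.8833
turn [ 0.623  1.443 -0.598] shift [-266.7  -66.1 -156.7] rows>=13.5 t 4.8833
```

View pics/s3.png

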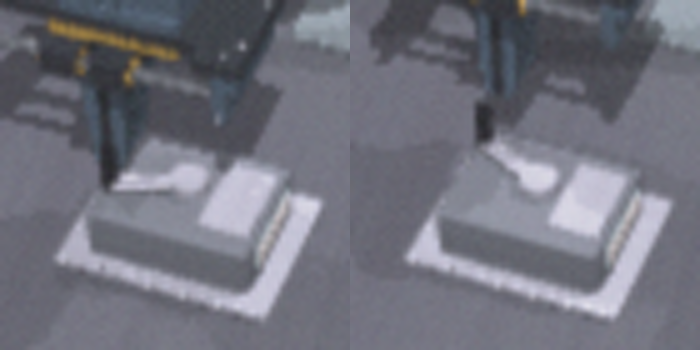

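Right panel: post back at (483,120), lever at rest; left panel shows it on the stop where predicted. Now to the probe.

>>> carry_out:
  increments:
    - [[0,0,0],[0,-42,0],0.25]
    - [[0,0,0],[0,-84,0],0.25]
    - [[0,0,0],[-20,-120,-20],0.25]
    - [[0,0,0],[-50,-150,-35],0.25]
    - [[0,0,0],[-80,-160,-50],0.25]
    - [[0,0,0],[-110,-160,-60],0.25]
    - [[0,0,0],[-110,-160,-60],0.25]

```text
time_s: 5.47
ee_pos: [509.6, -110.0, 408.2]
ee_rot: [-90.0, 0.1, -9.3]
force: [-1.2, 0.9, -1.2]
gripper_width: 44.3
```

Run:
```python
from h import *
Rt=R.from_euler('xyz',[-45,0,-96.9],degrees=True)
go([344,-180,340],Rt);print(env.state()['gripper_width'])
```

```text
turn [ 0.625  1.443 -0.599] shift [-151.9   68.5  -95.9] rows>=13.5 t 5.4667
44.295093174371466
```

>>> carry_out:
  increments:
    - [[0.625,1.443,-0.599],[-152,68,-96],0.25]
    - [[0.625,1.443,-0.599],[-152,68,-96],0.25]
    - [[0.625,1.443,-0.599],[-152,68,-96],0.25]
    - [[0.625,1.443,-0.599],[-152,68,-96],0.25]
    - [[0.625,1.443,-0.599],[-152,68,-96],0.25]
    - [[0.625,1.443,-0.599],[-152,68,-96],0.25]
    - [[0.625,1.443,-0.599],[-152,68,-96],0.25]
    - [[0.625,1.443,-0.599],[-152,68,-96],0.25]
    - [[0.625,1.443,-0.599],[-152,68,-96],0.25]
    - [[0.625,1.443,-0.599],[-152,68,-96],0.25]

```text
time_s: 6.3
ee_pos: [349.3, -180.5, 338.8]
ee_rot: [-55.4, -6.8, -75.2]
force: [1.1, 0.7, 0.2]
gripper_width: 68.6
```

Run:
```python
from h import *
Rt=R.from_euler('xyz',[-45,0,-96.9],degrees=True)
go([344,-180,313],Rt);s=env.state();print(s['ee_pos'],s['ee_rot'],s['qpos'])
```

```text
turn [ 0.156  0.366 -0.152] shift [ -4.9  18.1 -18.6] rows>=3.4 t 6.3
[ 349.31771775 -180.47372969  338.83312245] [-55.3729001   -6.80018562 -75.21926315] [-37.23704284   1.05295441 126.62111962  45.1379839   33.18097858
   1.46609503]
```

>>> carry_out:
  increments:
    - [[0.156,0.366,-0.152],[-2,18,-18],0.25]
    - [[0.156,0.366,-0.152],[-2,18,-18],0.25]
    - [[0.156,0.366,-0.152],[-2,18,-18],0.25]
    - [[0.156,0.366,-0.152],[-2,18,-18],0.25]
    - [[0.156,0.366,-0.152],[-2,18,-18],0.25]
    - [[0.156,0.366,-0.152],[-2,18,-18],0.25]

```text
time_s: 6.8
ee_pos: [345.0, -182.3, 313.6]
ee_rot: [-45.2, -0.2, -96.5]
force: [-0.3, 0.2, -0.4]
gripper_width: 68.2
```

Run:
```python
from h import *
Rt=R.from_euler('xyz',[-45,0,-96.9],degrees=True)
go([344.2,-180,312.7],Rt);s=env.state();print(s['ee_pos'],s['ee_rot'],s['qpos'])
go([414.4,-188.6,242],Rt)
```

```text
turn [ 0.003  0.007 -0.003] shift [-2.2 -0.1 -1.4] rows>=0.1 t 6.8
[ 345.01849299 -182.33618513  313.60229482] [-45.19427844  -0.15107926 -96.46457451] [-37.2151225    2.23434256 133.30329861  79.87804711  21.36943596
 -12.1237854 ]
turn [ 0.003  0.007 -0.003] shift [-1.8 99.9 -1. ] rows>=2.4 t 6.8
```

>>> carry_out:
  increments:
    - [[0.002,0.006,-0.002],[-2,20,-1],0.25]
    - [[0.002,0.006,-0.002],[-2,45,-1],0.25]
    - [[0.002,0.006,-0.002],[-2,70,-1],0.25]
    - [[0.002,0.006,-0.002],[-2,90,-1],0.25]
    - [[0.002,0.006,-0.002],[-2,99,-1],0.25]
    - [[0.002,0.006,-0.002],[-2,99,-1],0.25]
    - [[0.002,0.006,-0.002],[-2,99,-1],0.25]

```text
time_s: 7.38
ee_pos: [414.0, -188.8, 242.5]
ee_rot: [-45.1, 0.0, -96.8]
force: [-0.4, 0.1, -0.5]
gripper_width: 68.3
```

Run:
```python
from h import *
Rt=R.from_euler('xyz',[-45,0,-96.9],degrees=True)
go([414.4,-188.6,242],Rt);print(env.state()['force'])
a=[cv2.resize(snap(n,n+'4')['frame'][v:v+100,u:u+100],None,fx=4,fy=4,interpolation=2) for n,u,v in(('top',260,140),('side',225,110))]
cv2.imwrite('pics/g4.png',np.hstack(a))
```

```text
turn [ 0.001  0.001 -0.001] shift [-0.2  0.6 -0.1] rows>=0.0 t 7.3833
[-0.37130028  0.10565359 -0.49451075]
```

View pics/g4.png

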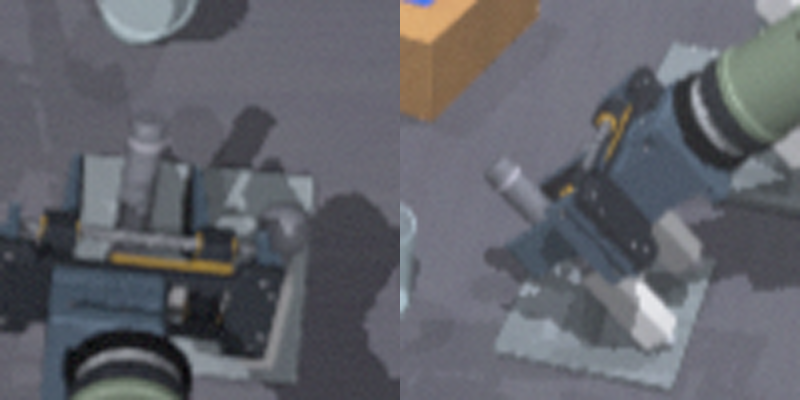

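The handle (140,180, left panel) sits centred between the fingers (75 and 195); ball untouched at (288,225). Closing.

>>> carry_out:
  increments:
    - [[0,0,0],[0,0,0],1]
    - [[0,0,0],[0,0,0],1]
    - [[0,0,0],[0,0,0],1]
    - [[0,0,0],[0,0,0],1]
    - [[0,0,0],[0,0,0],1]
    - [[0,0,0],[0,0,0],1]
    - [[0,0,0],[0,0,0],1]
    - [[0,0,0],[0,0,0],1]
  force: 40

```text
time_s: 8.15
ee_pos: [413.4, -189.0, 242.8]
ee_rot: [-45.0, 0.0, -97.0]
force: [-0.9, -1.7, 0.4]
gripper_width: 23.3
```

>>> carry_out:
  increments:
    - [[0,0,0],[0,0,5],1]
    - [[0,0,0],[0,0,12],1]
    - [[0,0,0],[0,0,20],1]
    - [[0,0,0],[0,0,20],1]

```text
time_s: 8.48
ee_pos: [428.3, -190.8, 257.5]
ee_rot: [-44.9, -0.0, -96.9]
force: [1.1, -0.0, -2.0]
gripper_width: 22.9
```

>>> carry_out:
  increments:
    - [[0,0,0],[0,0,12],1]
    - [[0,0,0],[0,0,24],1]
    - [[0,0,0],[0,0,36],1]
    - [[0,0,0],[0,0,48],1]
    - [[0,0,0],[0,0,60],1]
    - [[0,0,0],[0,0,75],1]
    - [[0,0,0],[0,0,90],1]
    - [[0,0,0],[0,0,105],1]
    - [[0,0,0],[0,0,115],1]
    - [[0,0,0],[0,0,115],1]

```text
time_s: 9.32
ee_pos: [509.3, -200.6, 339.2]
ee_rot: [-44.9, -0.0, -96.9]
force: [0.8, -0.0, -0.7]
gripper_width: 23.0
```

Run:
```python
from h import *
s=env.state();print(s['ee_pos'],s['force'],s['gripper_width'],s['qpos'])
# next: raise and level here: grip point kept, yaw -6.9
p=np.array(s['ee_pos']);R0=R.from_euler('xyz',s['ee_rot'],degrees=True)
g=p+172*R0.as_matrix()[:,1];print('grip',g)
go([g[0],g[1],300+172],R.from_euler('xyz',[-90,0,-96.9],degrees=True))
```

```text
[ 509.31551568 -200.57701848  339.21325981] [ 0.79239437 -0.02932949 -0.74996132] 22.977736496455954 [-26.26847083  13.12353095 114.61349621  57.53580945  16.17504694
  19.53226487]
grip [ 630.23900481 -215.17590721  217.77034226]
turn [-0.787  0.001  0.   ] shift [ 1.0e-01 -7.5e+00  1.8e+02] rows>=6.3 t 9.3167
```

>>> carry_out:
  increments:
    - [[0,0,0],[0,-2,40],1]
    - [[-0.1,0,0],[0,-4,80],1]
    - [[-0.2,0,0],[0,-5,110],1]
    - [[-0.3,0,0],[0,-6,140],1]
    - [[-0.4,0,0],[0,-7,165],1]
    - [[-0.5,0,0],[0,-8,180],1]
    - [[-0.6,0,0],[0,-8,180],1]
    - [[-0.7,0,0],[0,-8,180],1]
    - [[-0.787,0,0],[0,-8,180],1]
    - [[-0.787,0,0],[0,-8,180],1]

```text
time_s: 10.15
ee_pos: [629.8, -214.9, 468.8]
ee_rot: [-90.7, 0.3, -96.7]
force: [1.2, -0.7, -2.5]
gripper_width: 23.2
```

Run:
```python
from h import *
s=env.state();print(s['ee_pos'],s['ee_rot'],s['force'],s['gripper_width'],s['qpos'])
psi=np.radians(30);g=np.array([500,286])+140*np.array([np.cos(psi),np.sin(psi)]);print(g)
go([g[0],g[1],450],R.from_euler('xyz',[-90,0,-60],degrees=True))
```

```text
[ 629.7728199  -214.86413345  468.75162959] [-90.65200564   0.26077264 -96.74472412] [ 1.22242363 -0.74675964 -2.48014559] 23.175805989233993 [-19.85183181  25.39843841  69.58075565   0.10640562  85.71496918
  76.88281532]
[621.24355653 356.        ]
turn [ 0.01  -0.641 -0.008] shift [-565.8   22.2  -75.3] rows>=13.7 t 10.15
```

>>> carry_out:
  increments:
    - [[0,-0.03,0],[-20,1,-3],1]
    - [[0,-0.06,0],[-45,2,-6],1]
    - [[0,-0.1,0],[-75,3,-10],1]
    - [[0,-0.13,0],[-105,4,-14],1]
    - [[0,-0.17,0],[-135,5,-18],1]
    - [[0,-0.2,0],[-165,6,-22],1]
    - [[0,-0.23,0],[-195,7,-26],1]
    - [[0,-0.26,0],[-225,8,-30],1]
    - [[0,-0.29,0],[-255,9,-34],1]
    - [[0,-0.32,0],[-285,10,-38],1]

```text
time_s: 10.98
ee_pos: [625.0, 74.0, 459.6]
ee_rot: [-90.3, 0.3, -78.4]
force: [0.4, 0.1, -1.8]
gripper_width: 22.8
```

Run:
```python
from h import *
s=env.state();print(s['ee_pos'],s['ee_rot'],s['force'],s['gripper_width'])
go([621,356,450],R.from_euler('xyz',[-90,0,-60],degrees=True))
```

```text
[624.95436288  73.95910662 459.58023328] [-90.32455887   0.27764073 -78.3596736 ] [ 0.3555772   0.07772024 -1.75639718] 22.819411999922657
turn [ 0.005 -0.32  -0.006] shift [-277.    10.6   53.1] rows>=6.8 t 10.9833
```

>>> carry_out:
  increments:
    - [[0,-0.04,0],[-35,1,7],1]
    - [[0,-0.08,0],[-70,2,13],1]
    - [[0,-0.12,0],[-105,4,20],1]
    - [[0,-0.16,0],[-140,5,26],1]
    - [[0,-0.2,0],[-175,6,32],1]
    - [[0,-0.24,0],[-205,7,38],1]
    - [[0.002,-0.28,0],[-235,8,44],1]
    - [[0.004,-0.3,0],[-255,9,48],1]
    - [[0.005,-0.31,0],[-265,10,51],1]
    - [[0.005,-0.31,0],[-270,10,52],1]

```text
time_s: 11.82
ee_pos: [622.9, 348.7, 449.3]
ee_rot: [-90.0, 0.2, -60.7]
force: [-0.0, -0.8, -1.0]
gripper_width: 23.3
```

>>> carry_out:
  increments:
    - [[0,0,0],[0,0,0],1]
    - [[0,0,0],[0,0,0],1]
    - [[0,0,0],[0,0,0],1]
    - [[0,0,0],[0,0,0],1]
    - [[0,0,0],[0,0,0],1]
    - [[0,0,0],[0,0,0],1]

```text
time_s: 12.32
ee_pos: [623.5, 346.4, 451.8]
ee_rot: [-89.8, 0.1, -60.9]
force: [0.0, 0.7, -1.7]
gripper_width: 23.3
```

Run:
```python
from h import *
s=env.state();print(s['ee_pos'],s['ee_rot'],s['qvel'],s['gripper_width'])
a=[cv2.resize(snap(n,n+'5')['frame'],(400,300)) for n in('top','side')]
cv2.imwrite('pics/f5.png',np.vstack(a))
t=load('top5');P=cloud(t).reshape(-1,3)
M=R.from_euler('xyz',s['ee_rot'],degrees=True).as_matrix();g=np.array(s['ee_pos'])+172*M[:,1];tip=g-140*M[:,2]
print('grip',g,'tip pred',tip,proj(t,[g,tip]),proj(load('side5'),[g,tip]))
for n in('top5','side5'):
    Q=cloud(load(n)).reshape(-1,3);L=(Q-g)@M  # tool axes
    for lo,hi in((-145,-60),(-48,-20),(20,64)):
        q=L[(abs(L[:,0])<16)&(abs(L[:,1])<20)&(L[:,2]>lo)&(L[:,2]<hi)];
        if len(q)>10: print(n,lo,hi,len(q),q.mean(0),q[:,2].min(),q[:,2].max(),'slope y/z',np.polyfit(q[:,2],q[:,1],1)[0])
```

```text
[623.49045028 346.43707007 451.77261852] [-8.97926948e+01  5.39857699e-02 -6.08972128e+01] [ 0.4023017   0.12316614 -0.04591091  0.10029723 -0.04273566  0.14308438] 23.300376438570815
grip [623.95537957 346.88135544 279.7738207 ] tip pred [501.6311492  278.7893142  279.26727986] [[ 59.94597179 147.65265826]
 [ 88.23064641 200.37205936]] [[166.51701311 267.81970616]
 [239.37550176 249.84879011]]
top5 -145 -60 192 [   1.9711844    -6.46243141 -100.70208009] -140.0089171626761 -60.48118284714984 slope y/z 0.03380460476672707
top5 -48 -20 132 [  1.49050098  -8.44734392 -33.76543315] -47.72359035249549 -20.013548617436342 slope y/z 0.02703729978315
side5 -145 -60 270 [  -2.44393372   -3.31112898 -100.18413057] -141.03042024769474 -60.45979116287515 slope y/z 0.037112720658240186
side5 -48 -20 11 [ -4.64793839  -5.71763635 -47.21496078] -47.96950345844447 -46.46153711542067 slope y/z 0.3603982741392382
side5 20 64 152 [-6.32008633 -2.23925727 53.39997463] 44.028076998969816 63.204549581447466 slope y/z 0.043111887167464474
```

View pics/f5.png

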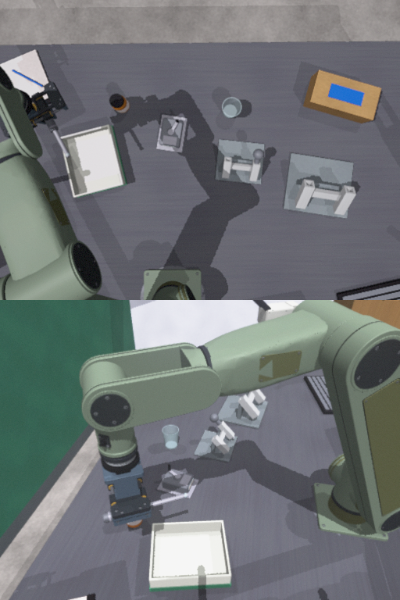

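Top half: probe's shaft runs over the tray (tip about (66,157)); jar, beaker, plunger in place. Both depth clouds say the probe is about 2° handle-low in the grip; trimming it.

>>> carry_out:
  increments:
    - [[0.015,0,0],[0,0,0],1]
    - [[0.034,0,0],[0,0,0],1]
    - [[0.034,0,0],[0,0,0],1]
    - [[0.034,0,0],[0,0,0],1]
    - [[0.034,0,0],[0,0,0],1]
    - [[0.034,0,0],[0,0,0],1]
    - [[0.034,0,0],[0,0,0],1]
    - [[0.034,0,0],[0,0,0],1]
    - [[0.034,0,0],[0,0,0],1]
    - [[0.034,0,0],[0,0,0],1]

```text
time_s: 13.25
ee_pos: [623.4, 347.3, 451.4]
ee_rot: [-87.9, 0.1, -60.8]
force: [0.2, 0.1, -1.2]
gripper_width: 23.1
```

Run:
```python
from h import *
snap('top','top6');snap('side','side6')
s=env.state();print(s['ee_pos'],s['ee_rot'],abs(s['qvel']).max(),s['gripper_width'],s['force'])
M=R.from_euler('xyz',s['ee_rot'],degrees=True).as_matrix();g=np.array(s['ee_pos'])+172*M[:,1]
for n in('top6','side6'):
    Q=cloud(load(n)).reshape(-1,3);L=(Q-g)@M
    q=(abs(L[:,0])<16)&(abs(L[:,1])<20)&(L[:,2]>-150)&(L[:,2]<-60)
    k=(L[:,2]-0)[q]; zz=Q[q][:,2]
    print(n,q.sum(),'dz/daxis',np.polyfit(k,zz,1)[0],'min',k.min(),'zmin',zz.min(),'tip',Q[q][k<k.min()+6].mean(0))
P=cloud(load('top6'))
def blob(u0,v0,u1,v1,zlo,zhi):
    Q=P[v0:v1,u0:u1].reshape(-1,3);return Q[(Q[:,2]>zlo)&(Q[:,2]<zhi)]
for nm,b in(('ball',(318,185,345,210,90,200)),('beaker',(280,120,315,155,30,120)),('jar',(135,115,170,147,30,120)),('post',(205,150,240,180,60,85))):
    q=blob(*b);print(nm,len(q),q.min(0),q.max(0))
```

```text
[623.37920396 347.27806207 451.36774145] [-8.78666388e+01  5.71726174e-02 -6.08438920e+01] 0.09571301696532399 23.126069044113695 [ 0.02746692  0.29194154 -0.93552115]
top6 192 dz/daxis 0.017410148421309373 min -139.81997864554856 zmin 273.41971412897334 tip [510.16064824 281.40809573 280.90145952]
side6 270 dz/daxis 0.002509073762073927 min -141.18308997917052 zmin 271.44459890272503 tip [507.35342418 284.87541212 278.97929126]
ball 204 [ 481.34687204 -317.7313636    90.25177789] [ 531.48994928 -282.5683363   132.92472311]
beaker 266 [ 649.18361764 -247.73866563   30.36911739] [ 716.99050163 -180.90477836   94.30901037]
jar 418 [676.80287693 160.70899768  30.19508794] [730.9198713  214.49792729 106.10646696]
post 12 [633.75950027 -23.86424932  65.72482328] [642.09608733 -14.91681452  78.6130571 ]
```

Level within about 1°, still, tip over the tray, bystanders unmoved. Handing in.

```bash
python3 -c "
from workcell import env
print(env.job_done())"
```

```text
the job is handed in; nothing more can be done
None
```

The job is done and handed in at about 13.4 s of robot time, with no verdict reported.

- **Lever:** I pushed the tally lever to its stop with closed fingers. Force rose to about 14 N, well above the 3 N spring, and the lever stood where predicted. I then backed off, and a picture showed it back at rest.
- **Probe:** I gripped the probe at 50 mm up the handle in the smaller rack. I drew it 135 mm out along its axis and turned it level. It is still gripped (23 mm opening, 40 N), with its tip at about (503–510, 280) mm over the white tray and about 270–280 mm above the bench.
- **Level check:** The first check showed a tilt of about 2° in the grip, which I trimmed out. Afterwards the two cameras disagreed slightly, at 1.0° (top) and 0.1° (side), so it is level to about 1°.
- **Bystanders:** The plunger, jar, beaker and lever post measured the same before and after, within camera noise.

During the push there was also a sideways and upward force of about 4–7 N on the tool. It disappeared on backing off and I did not trace its cause.

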